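# Shut the jar steriliser and gauge its door gap with a taper blade

## Task

Push the steriliser cabinet's door shut until it seats behind its roller catch. Then take the orange-handled taper blade from its stand and, at the yellow mark, slide it straight down into the gap between the shut door and the metal seal plate until it drags snugly against both, not jammed in so hard that it wedges the door off its seat. Finish still holding the blade there in the gripper so that the gap can be read; leave the other things on the counter where they are.

Things in the scene. Friction and masses are not known exactly. Their poses are not given: they have to be found in the camera images.
- cabinet: White and grey jar steriliser cabinet fixed to the counter, 280 mm wide (its y), about 250 mm deep (its x), top at 155 mm. Origin: centre of its underside; z up; its front, with the door, faces its -x. The door and the metal seal plate behind it both rise to 170 mm.
- door (a joint): Door angle, rad: 0 fully shut and seated, growing as it opens towards the cabinet's -x; upright hinge at the cabinet's -y end. It stays where left. From about 0.065 to 0.03 rad a spring roller catch at the free edge resists (up to about 16 N pushed 210 mm from the hinge), then pulls it to 0 and holds it on its seat with about 10 N at the free edge.
- door_hinge (a point): Point on the hinge axis, 140 mm above the counter, in the plane of the door's inner face. Axes turn with the door: y along it from hinge to free edge, -x its outward normal; door shut = cabinet's axes. The door is 270 mm wide, 14 mm thick (outer face 14 mm to -x of here), top at 170 mm.
- door_push (a point): Point on the door's outer face 210 mm from the hinge, 140 mm above the counter: a good place to push. Axes as door_hinge. The face is plain from 97 mm height up; below that an upright bar handle stands 35 mm off it, 245 mm from the hinge.
- gap_mouth (a point): Middle of the gap's mouth at the yellow mark (32 mm wide bands on door, plate and cabinet top), 170 mm above the counter, level with the tops of both plates. Fixed to the cabinet, its axes. The gap runs along y; shut door on the -x side, its inner face 2 mm from here; seal plate on the +x side, its face 2 to 3.5 mm from here. So the gap is 4 to 5.5 mm, not known beforehand.
- seal_plate: Bare metal plate across the cabinet's front behind the door, 262 mm long, 12 mm thick, from 100 to 170 mm high; it does not give. Its top edge and the door's are rounded (radius 6 and 7 mm) and so lead the blade in. Origin: under its middle at counter height.
- blade_grip (a point): Centre of the blade's orange handle, a block 16 (its x) by 28 (its y) by 54 mm tall, 113 mm above the tip; z points from tip to handle. At the start it hangs upright in the stand, the guard under the handle (24 x 34 x 6 mm) on the stand's top, handle centre 123 mm above the counter. Grip it across either width.
- blade_tip (a point): Lower end of the steel blade, 80 mm below the guard; axes as blade_grip. 20 mm wide (y), its thickness (x) grows from 2.5 mm at the tip to 8.2 mm at the guard, 1 mm per 14 mm, so it starts to drag with its tip 28 to 49 mm below the mouth. Snug is some 3 to 8 N of resistance to the push; from about 15 N it jams and lifts the door.
- blade: The whole taper blade with its handle, about 90 g. Origin: the tip, as blade_tip.
- stand: Grey block fixed to the counter, 85 x 75 mm and 90 mm tall on a 100 x 90 mm foot, with an upright slot 13 mm (its x) by 25 mm (its y) through it in which the blade hangs. Origin: centre of its underside.
- glass_mug: Bystander, to be left alone: a clear glass mug, 84 mm across, 95 mm tall. Origin: centre of its underside.
- dark_jar: Bystander, to be left alone: an amber glass jar with a white cap, 80 mm across, 120 mm tall. Origin: centre of its underside.
- jar_lid: Bystander, to be left alone: a loose white jar lid lying flat, 82 mm across, 16 mm thick. Origin: centre of its underside.
- prep_bowl: Bystander, to be left alone: a steel bowl, 120 mm across, 55 mm tall. Origin: centre of its underside.
- canister: Bystander, to be left alone: an aluminium canister, 80 mm across, 110 mm tall. Origin: centre of its underside.
- stir_spoon: Bystander, to be left alone: a wooden-handled spoon lying flat, 190 mm long. Origin: centre of its underside.
Not all that is in view belongs to the job. What is shaped like the stand but purple or red is not meant.

How it is judged:
On the way, in this order (a step that is already met when the one before it is completed fails the run):
1. the door is shut and seated behind its catch, the blade not yet in the gap (value of joint door below 0.007 rad and velocity of joint door below 0.05 rad/s and not (z of blade_tip in the frame of gap_mouth between -0.066 and -0.02 m and x of blade_tip in the frame of gap_mouth between -0.006 and 0.006 m and y of blade_tip in the frame of gap_mouth between -0.022 and 0.022 m)), for 0.3 s.
2. the blade's tip is down in the gap at the mark, door still shut (z of blade_tip in the frame of gap_mouth between -0.066 and -0.02 m and x of blade_tip in the frame of gap_mouth between -0.006 and 0.006 m and y of blade_tip in the frame of gap_mouth between -0.022 and 0.022 m and value of joint door below 0.02 rad), for 0.2 s.
At the end, for the whole second after the job is handed in: Door on its seat (under 0.003 rad); blade upright (0.12 rad), its tip 20 to 66 mm down in the gap, within 22 mm of the mark's middle, still (under 10 mm/s), clear of the stand, pressed snugly by the door (0.8 to 15 N) and the seal plate (0.8 to 18 N) and held by the fingers (over 1 N) (value of joint door below 0.003 rad and z of blade_tip in the frame of gap_mouth between -0.066 and -0.02 m and x of blade_tip in the frame of gap_mouth between -0.006 and 0.006 m and y of blade_tip in the frame of gap_mouth between -0.022 and 0.022 m and angle between blade_tip's own z axis and vertical below 0.12 rad and contact force between blade and door between 0.8 and 15 N and contact force between blade and seal_plate between 0.8 and 18 N and contact force between the fingers and blade above 1 N and contact force between blade and stand below 0.1 N and linear speed of blade below 0.01 m/s); the arm keeps its last pose, push and grip.
It fails at once if one of the bystanders (mug, jar, lid, bowl, canister, spoon) is moved more than 30 mm (distance of any of glass_mug, dark_jar, jar_lid, prep_bowl, canister, stir_spoon from where it was at the start of the episode above 0.03 m).
It also fails if it takes over 72 s, if anything falls off the work surface, if the arm or the gripper's body presses on something with over 40 N, if the wrist force passes 120 N, or if a joint passes its speed limit or range.

## Robot

A 7-joint arm with a two-finger parallel gripper is mounted at the origin on the work surface. World frame = base frame: x ahead of the robot, y to its left, z up, the work surface at z = 0. Lengths are in m, angles in rad, forces in N, time in s.
With the tool pointing down it reaches from about 0.4 to 0.9 m from the base axis. Payload 5.6 kg.
Tool frame: the origin (TCP) lies midway between the tips of the shut fingers; the grasp point (between the pads) lies 19 mm behind it; y points along the fingers, z is the direction in which the jaws open and shut, and the axes are right-handed (so a half turn about y gives the same grasp; the last joint's range is limited). The gripper opens to 92 mm and grips with 3 to 60 N. Pads are 20 mm wide; open, the fingers measure 128 mm over their backs; the gripper's body (75 mm by 189 mm) begins 69 mm behind the grasp point.
Start: joints at [-1.359, 0.468, -0.012, 1.603, 0.006, 1.071, -0.056], TCP at [0.164, 0.629, 0.215] pointing down, gripper open.
Joint ranges: [-2.53, 2.53], [-0.31, 2.02], [-1.57, 1.55], [0.28, 2.44], [-1.29, 4.43], [0.15, 1.84], [-2.92, 2.92]. Speed limits (rad/s): [2.57, 2.57, 3.14, 3.14, 3.14, 3.14, 3.14].

## Interface

Orientations are given as a 3x3 rotation matrix whose columns are the frame's x, y, z axes.
In Python, from station import env, effector, solver, viewer, workorder, search_frame, tip_of gives the robot as it stands. Calls block until the motion is done:
- env.reach(position, orientation): joint-space move of the TCP to a pose.
- env.movel(position, frame=None, rate=0.15): straight line of the TCP; frame=None keeps the orientation; rate is the mean speed in m/s.
- env.goto_joints(angles): joint-space move.
- effector.release() and effector.grasp(squeeze=None): open the fingers fully, or close them until they stop; squeeze is the grip in N (None keeps the last).
- env.pause(seconds).
- solver.inverse_kinematics(position, orientation): joint angles nearest the present ones, or None.
- env.sense(): the state.
- viewer.read_camera(name): name is "side" or "top" or "wrist"; returns (picture, depth): 480x640x3 uint8, red, green, blue; 480x640 float32, m along the optical axis (not along the pixel's ray), 0 where there is no reading.
- viewer.camera_info(name): a dict with "intrinsics" (3x3 intrinsics, pixels), "eye" and "rotation" of the camera in the world; the wrist camera has in their place "T_tool_cam" (4x4, takes a point from camera to tool coordinates, whose origin is the TCP and whose axes are the tool frame's). Camera axes: x right, y up, looking along -z (the intrinsics and any distortion apply to the point x, -y, -z); pixel columns grow to the right and rows downward; lengths in m; the calibration is good to about 2 mm. The wrist camera is an equidistant fisheye: a pixel r from the principal point sees the ray r / f radians off the axis. A picture is of the moment at which its call begins: read the wrist's pose just before it. camera_info takes no time and is no camera call.
A pose or a line that the arm cannot do raises env.PlanningError and nothing moves.
- workorder.finish_job(): hands the job in, once; it reports no verdict.
Trained networks look in the newest picture that a camera, given by its name, has taken for a name from the list of things; names that differ only in an ending like _2 or _b are one class to them, and where a whole thing is asked for, a point or a joint stands for the part that bears it (a point fixed in the world has none). Each returns a list of dicts, best first, with "score" (0 to 1); they miss things now and then, are a little off and sometimes report something else, mostly with a low value. They report only what shows in the picture. A call takes as long as a camera call. They do not tell look-alikes from the thing itself.
- search_frame(camera, name): "at" ([x, y, z] in m, in world coordinates, good to about 4 mm: the middle of the surface that is visible of it).
- tip_of(camera, name): "at" ([x, y, z] in m, in world coordinates, good to about 4 mm: a listed point, or the origin of a listed thing).
The state is a dict: "t": time; "joint_positions": joint angles; "joint_velocities": joint speeds; "tau": joint torques, N m; "ee_pos": TCP position; "tcp_rot": TCP orientation; "wrist_force": force on the tool from outside, world axes, zero at the start; "moment": the same for the moment, N m; "gripper_width": finger opening in m.
Only numpy, scipy, OpenCV 4.12 (cv2) and the standard library are available. Lean on these libraries where they do the work, as an engineer would, in place of code of your own. Each camera call takes 0.05 s, during which the arm holds its last target.

## Working session

There is one attempt and no reset: what is moved stays moved. The work goes in short steps, each a Python script; the robot and the scene stay as the last script left them, time stands still between calls to the robot, and variables do not carry over. Pictures are saved under pics/ and viewed, and the job is handed in when it is done.

```bash
ls; mkdir -p pics; python3 - <<'E'
from station import env, viewer, search_frame, tip_of
import cv2
s=env.sense(); print(s['t'],s['ee_pos'],s['tcp_rot'])
for c in ['side','top','wrist']:
    im,d=viewer.read_camera(c); cv2.imwrite(f'pics/{c}0.png',im[:,:,::-1])
    ci=viewer.camera_info(c); print(c,ci)
for c in ['side','top']:
    for n in ['door_hinge','door_push','gap_mouth','blade_grip','stand','cabinet','seal_plate']:
        print(c,n,[(r['at'],round(r['score'],2)) for r in tip_of(c,n)][:3])
print(env.sense()['t'])
E
```

```text
pics
0.0 [0.1637253  0.62843863 0.21363974] [[ 9.67718074e-01 -2.95277681e-04  2.52035003e-01]
 [-2.52035131e-01 -1.72761450e-03  9.67716543e-01]
 [ 1.49674228e-04 -9.99998464e-01 -1.74626412e-03]]
side {'intrinsics': array([[551.33631711,   0.        , 325.3781432 ],
       [  0.        , 551.33631711, 242.42232471],
       [  0.        ,   0.        ,   1.        ]]), 'eye': array([-0.23464386, -1.04365947,  0.99311003]), 'rotation': array([[ 0.80314286,  0.33565859, -0.49223456],
       [-0.59577967,  0.45643007, -0.66084656],
       [ 0.00285183,  0.82401754,  0.56655711]])}
top {'intrinsics': array([[477.42933967,   0.        , 311.80108705],
       [  0.        , 477.42933967, 237.57885445],
       [  0.        ,   0.        ,   1.        ]]), 'eye': array([ 0.3220827 , -0.04603721,  1.49157897]), 'rotation': array([[ 0.01462153,  0.99006299, -0.13986239],
       [-0.99985737,  0.01329485, -0.01041529],
       [-0.00845235,  0.13999472,  0.99011617]])}
wrist {'intrinsics': array([[371.64829954,   0.        , 320.29650066],
       [  0.        , 371.64829954, 237.81090217],
    
[... 603 characters left out ...]
.0728, 0.1695], 0.62), ([0.6245, 0.4966, -0.0], 0.57)]
side blade_grip [([0.4362, 0.327, 0.1235], 0.62)]
side stand [([0.3982, 0.4757, -0.0005], 0.92), ([0.271, 0.3451, -0.0008], 0.91), ([0.366, 0.1766, -0.0024], 0.79)]
side cabinet [([0.738, 0.0074, 0.0031], 0.72)]
side seal_plate []
top door_hinge [([0.6081, -0.1224, 0.1412], 0.66)]
top door_push [([0.4972, 0.0618, 0.138], 0.66)]
top gap_mouth [([0.6276, 0.0787, 0.1688], 0.6)]
top blade_grip [([0.4376, 0.3239, 0.1237], 0.56), ([0.3135, -0.4068, 0.0037], 0.31)]
top stand [([0.3952, 0.4737, -0.0013], 0.94), ([0.364, 0.1723, 0.0005], 0.83), ([0.436, 0.3232, 0.0021], 0.78)]
top cabinet []
top seal_plate [([0.6289, 0.0156, -0.0009], 0.79)]
0.85
```

View pics/side0.png

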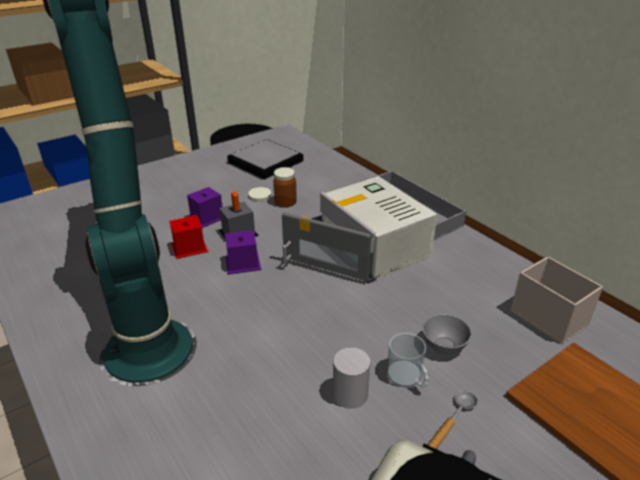

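View pics/top0.png

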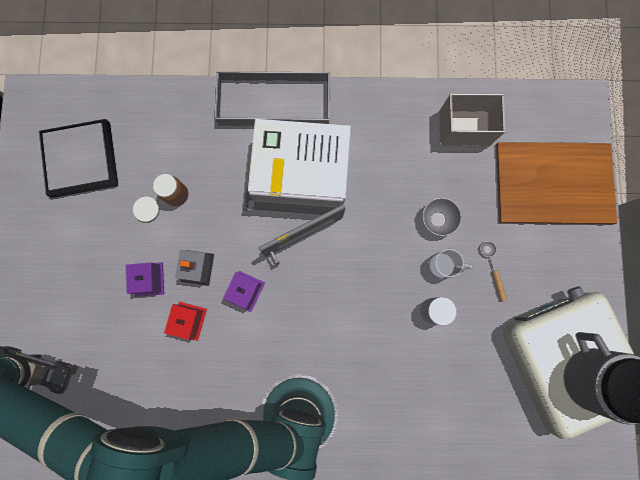

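View pics/wrist0.png

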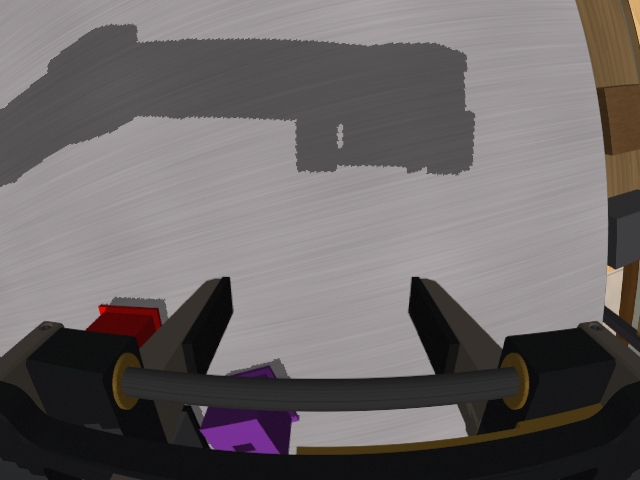

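Four things are shaped like the stand in the top view: purple (144,279), red (186,321), purple (243,290) and grey (195,268). Only the grey one fits: grey block with the orange handle at (186,265). I'll confirm this in an enlarged crop while measuring.

```bash
cat > h.py <<'E'
from station import env, effector, solver, viewer, workorder, search_frame, tip_of
import cv2, numpy as np
def cloud(c,d,ci=None,T=None):
    ci=ci or viewer.camera_info(c); K=ci['intrinsics']
    v,u=np.mgrid[:480,:640]
    P=np.stack([(u-K[0,2])/K[0,0]*d,-(v-K[1,2])/K[1,1]*d,-d],-1)
    return P@ci['rotation'].T+ci['eye']
E
python3 - <<'E'
from h import *
for c in ['top','side']:
    im,d=viewer.read_camera(c); P=cloud(c,d); ok=d>0
    np.savez(f'/tmp/{c}.npz',im=im,P=P,d=d)
    hsv=cv2.cvtColor(im,cv2.COLOR_RGB2HSV)
    x,y,z=P[...,0],P[...,1],P[...,2]
    def rep(n,m):
        pts=P[m]; 
        if len(pts)<5: print(c,n,len(pts)); return
        r=cv2.minAreaRect((pts[:,:2]*1000).astype(np.float32)); print(c,n,len(pts),'med',np.median(pts,0).round(4),'rect',np.round(r[0],1),np.round(r[1],1),round(r[2],2))
    top=ok&(abs(z-.155)<.005)&(x>.55)&(x<.95)&(y>-.25)&(y<.25)
    rep('cabtop',top)
    t=ok&(z>.163)&(z<.18)&(x>.4)&(x<.7)&(y>-.2)&(y<.2)
    rep('170tops',t)
    o=ok&(hsv[...,0]<16)&(hsv[...,1]>140)&(abs(x-.437)<.06)&(abs(y-.325)<.06)
    rep('orange',o); rep('orangetop',o&(z>.143))
    rep('standtop',ok&(abs(z-.09)<.004)&(abs(x-.437)<.07)&(abs(y-.325)<.07))
    yl=ok&(abs(hsv[...,0].astype(int)-22)<8)&(hsv[...,1]>140)&(abs(z-.155)<.006)&(x>.55)&(abs(y)<.25)
    rep('yellow',yl)
    for n in ['blade_grip','gap_mouth','door_hinge','door_push']:
        print(n,[(r['at'],round(r['score'],2)) for r in tip_of(c,n)][:2])
top=cv2.imread('pics/top0.png'); a=cv2.resize(top[220:360,110:280],None,fx=4,fy=4,interpolation=2)
cv2.imwrite('pics/crop_st.png',a)
b=cv2.resize(top[110:280,230:370],None,fx=4,fy=3.5,interpolation=2); cv2.imwrite('pics/crop_cab.png',b[:600])
E
```

```text
top cabtop 6096 med [0.7405 0.0069 0.1564] rect [704.2  11.6] [280.7 299.8] 86.26
top 170tops 911 med [0.596  0.0087 0.1702] rect [602.6  10.7] [217.6 258.5] 11.05
top orange 68 med [0.433  0.3227 0.1504] rect [432.9 326.1] [27.3 14.6] 89.18
top orangetop 54 med [0.434  0.3256 0.1511] rect [432.9 326.1] [27.3 14.6] 89.18
top standtop 460 med [0.4309 0.3251 0.0908] rect [433.5 327.4] [77.5 85.1] 83.12
top yellow 297 med [0.691  0.071  0.1574] rect [691.8  71.3] [29.3 99.3] 86.48
blade_grip [([0.4392, 0.3266, 0.1243], 0.58)]
gap_mouth [([0.627, 0.0788, 0.1694], 0.85)]
door_hinge [([0.4405, -0.5977, 0.0025], 0.6)]
door_push [([0.4949, 0.058, 0.1383], 0.8)]
side cabtop 3610 med [ 0.7335 -0.0134  0.1545] rect [705.6   8.4] [290.1 301.4] 86.02
side 170tops 581 med [ 0.5817 -0.0074  0.1676] rect [581.    2.3] [170.8 257.3] 12.6
side orange 110 med [0.4277 0.3152 0.1282] rect [429.8 321.5] [30.9 16.6] 86.69
side orangetop 28 med [0.4301 0.3214 0.1488] rect [429.8 321.1] [28.7 16.6] 86.72
side standtop 271 med [0.4226 0.3154 0.0893] rect [431.7 325. ] [84.4 86.7] 83.62
side yellow 147 med [0.6915 0.0694 0.1553] rect [692.3  69.3] [32.8 95. ] 86.4
blade_grip [([0.4369, 0.3261, 0.1223], 0.65), ([0.4341, 0.3271, -0.0034], 0.6)]
gap_mouth [([0.6235, 0.074, 0.1693], 0.91)]
door_hinge [([0.6099, -0.1203, 0.1371], 0.56)]
door_push [([0.4966, 0.0591, 0.1418], 0.87)]
```

View pics/crop_st.png

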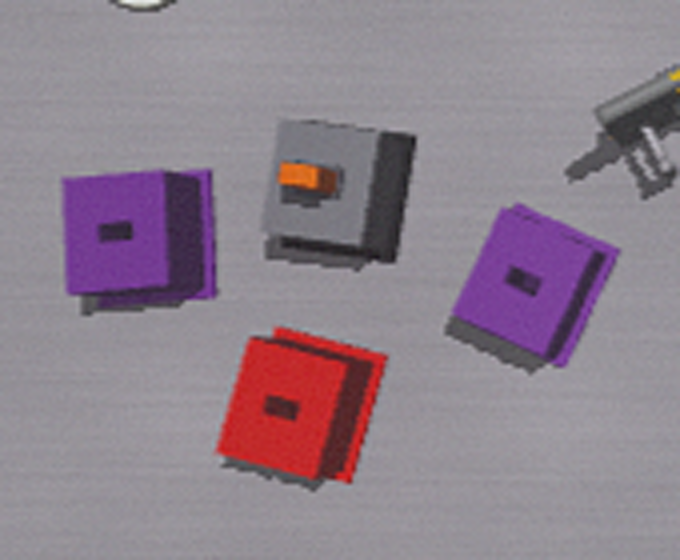

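View pics/crop_cab.png

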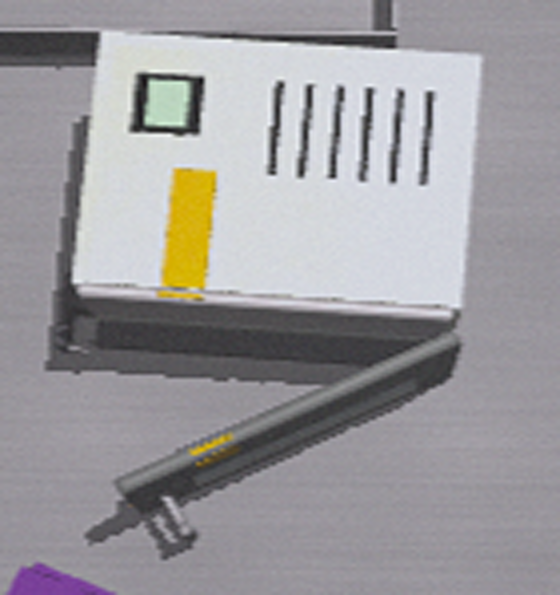

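The crop confirms the grey block with the orange handle, at crop (305,178), is the right stand. The yellow mark is at crop (180,295) and the door is clearly open. Next I'll fit lines to the door and plate tops.

```bash
python3 - <<'E'
from h import *
for c in ['top','side']:
    D=np.load(f'/tmp/{c}.npz'); P=D['P']; z=P[...,2]; x=P[...,0]; y=P[...,1]
    # cabinet top rect without the front plate
    m=(abs(z-.1555)<.003)&(x>.66)&(x<.95)&(abs(y)<.25); m=cv2.morphologyEx(m.astype(np.uint8),cv2.MORPH_OPEN,np.ones((5,5)))>0
    r=cv2.minAreaRect((P[m][:,:2]*1000).astype(np.float32)); print(c,'cab',r)
    q=P[(z>.167)&(z<.174)&(x>.4)&(x<.7)&(y>-.2)&(y<.2)]
    # two-line RANSAC
    rng=np.random.default_rng(0); pts=q[:,:2]
    for k in range(2):
        best=None
        for _ in range(2000):
            a,b=pts[rng.choice(len(pts),2,False)]; t=b-a; L=np.linalg.norm(t)
            if L<.05: continue
            n=np.array([-t[1],t[0]])/L; e=abs((pts-a)@n)<.004
            if best is None or e.sum()>best.sum(): best=e
        s=pts[best]; vx,vy,cx,cy=cv2.fitLine(s.astype(np.float32),cv2.DIST_HUBER,0,.01,.01).ravel()
        if vy<0: vx,vy=-vx,-vy
        t=(s-[cx,cy])@[vx,vy]
        print(c,'line',len(s),'c',cx,cy,'yaw',np.arctan2(-vx,vy),'ends',np.array([cx,cy])+t.min()*np.array([vx,vy]),np.array([cx,cy])+t.max()*np.array([vx,vy]))
        pts=pts[~best]
E
```

```text
top cab ((0.0, 0.0), (0.0, 0.0), 0.0)
top line 212 c 0.53616303 -0.0025379218 yaw 0.48472267 ends [ 0.59862238 -0.12114023] [0.47569586 0.11228152]
top line 213 c 0.6270028 0.015973598 yaw -0.07740637 ends [ 0.61676699 -0.11599666] [0.63727108 0.14836311]
side cab ((750.3250732421875, -3.5465850830078125), (247.47769165039062, 111.15509796142578), 86.90657043457031)
side line 139 c 0.537858 -0.012397508 yaw 0.4990618 ends [ 0.59584194 -0.11877348] [0.47177197 0.10884239]
side line 123 c 0.621999 -0.006659053 yaw -0.06656214 ends [ 0.61456816 -0.1181322 ] [0.63208612 0.14466112]
```

```bash
cat >> h.py <<'E'
YAW=-0.068; H=np.array([0.6095,-0.1215])
def Rz(a): c,s=np.cos(a),np.sin(a); return np.array([[c,-s,0],[s,c,0],[0,0,1.]])
def toolR(phi):  # tool down, tool x at heading phi
    x=np.array([np.cos(phi),np.sin(phi),0]); y=np.array([0,0,-1.]); return np.stack([x,y,np.cross(x,y)],1)
def doorpose(th,clear,r=.205,z=.13):
    a=YAW+th; p=Rz(a)[:2,:2]@np.array([-.014-.010-clear,r])+H
    return np.array([p[0],p[1],z]),toolR(a)
def st(msg=''):
    s=env.sense(); print(msg,'t',round(s['t'],2),'p',s['ee_pos'].round(4) if hasattr(s['ee_pos'],'round') else s['ee_pos'],'F',np.round(s['wrist_force'],2),'M',np.round(s['moment'],2),'w',round(float(s['gripper_width']),4)); return s
E
python3 - <<'E'
from h import *
effector.grasp(10); st('closed')
p,R=doorpose(.56,.035)
env.reach([p[0],p[1],.26],R); st('above')
env.movel(p,R,rate=.25); s=st('down')
im,d=viewer.read_camera('wrist'); cv2.imwrite('pics/w1.png',im[:,:,::-1])
im,d=viewer.read_camera('side'); cv2.imwrite('pics/s1.png',cv2.resize(im[150:310,180:460,::-1],None,fx=2.8,fy=2.8))
E
```

```text
closed t 2.69 p [0.1639 0.629  0.2146] F [ 0.6  -0.63 -0.02] M [-0.01 -0.   -0.04] w 0.0001
above t 5.08 p [0.4608 0.032  0.26  ] F [-0.86 -0.04 -0.17] M [0.1  0.01 0.04] w 0.0003
down t 5.74 p [0.4614 0.0314 0.1306] F [-0.46  0.84  0.26] M [ 0.08 -0.01 -0.  ] w 0.0006
```

View pics/s1.png

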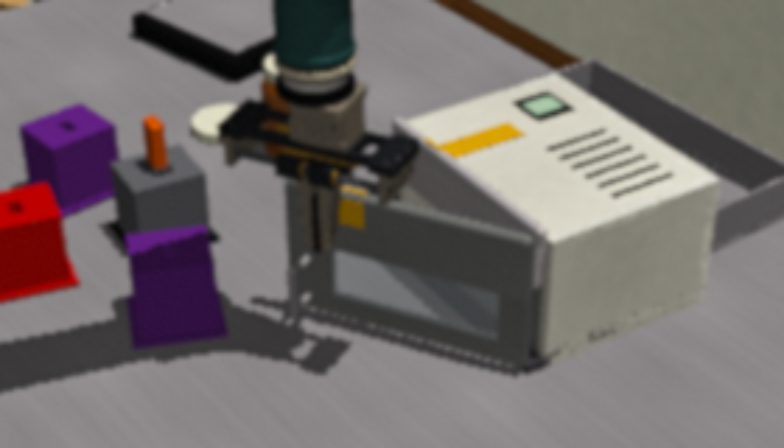

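View pics/w1.png

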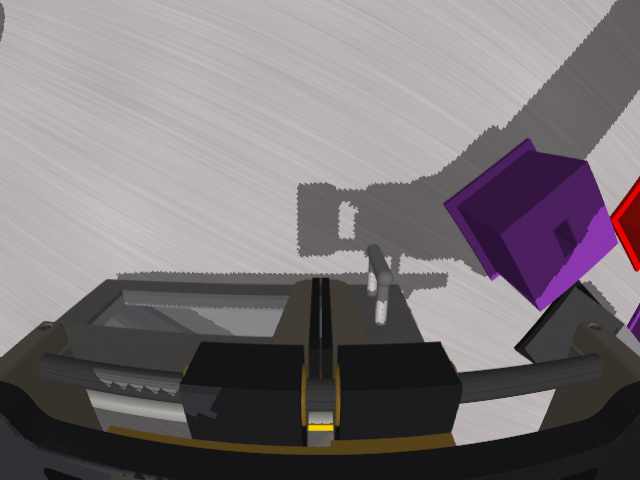

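The closed fingers at wrist pixel (320,290) are in front of the door's plain face, just inboard of the bar handle at (378,270). I'll push along the door's arc.

```bash
python3 - <<'E'
from h import *
for th in [.45,.32,.2,.1,.05,.02]:
    p,R=doorpose(th,0); env.movel(p,R,rate=.12)
    s=st(f'th {th}')
    if np.linalg.norm(s['wrist_force'])>35: break
E
```

```text
th 0.45 t 6.47 p [0.5104 0.0596 0.1301] F [-1.33 -0.39 -0.12] M [0.02 0.01 0.04] w 0.0004
th 0.32 t 6.85 p [0.5344 0.0706 0.1299] F [-0.29  0.25  0.37] M [0.02 0.05 0.01] w 0.0005
th 0.2 t 7.21 p [0.5579 0.078  0.1298] F [ 0.41 -0.76 -0.53] M [ 0.02  0.   -0.02] w 0.0007
th 0.1 t 7.53 p [0.5782 0.0822 0.1298] F [ 0.38 -0.05 -0.47] M [ 0.04 -0.04 -0.02] w 0.0006
th 0.05 t 7.78 p [0.5886 0.0837 0.1299] F [-0.18  0.04  0.24] M [-0.01  0.01 -0.04] w 0.0002
th 0.02 t 8.03 p [0.5952 0.0844 0.1301] F [0.57 0.83 0.31] M [ 0.01 -0.01 -0.  ] w 0.0009
```

```bash
python3 - <<'E'
from h import *
th=0
for c in np.arange(0,-.02,-.002):
    p,R=doorpose(0,c); env.movel(p,R,rate=.03)
    s=st(f'c {c:.3f}')
    if np.linalg.norm(s['wrist_force'])>22: break
im,d=viewer.read_camera('top'); cv2.imwrite('pics/t2.png',cv2.resize(im[110:280,220:370,::-1],None,fx=3.5,fy=3.5))
for n in ['door_push','door_hinge','gap_mouth']: print(n,tip_of('top',n)[:2])
E
```

```text
c 0.000 t 8.32 p [0.5995 0.0848 0.13  ] F [-1.81 -0.08  0.99] M [ 0.06  0.33 -0.02] w 0.0003
c -0.002 t 8.57 p [0.5994 0.0847 0.1299] F [-7.75 -0.04  5.81] M [0.06 1.63 0.01] w 0.0007
c -0.004 t 8.82 p [0.5993 0.0848 0.1299] F [-14.21  -0.12  12.13] M [0.08 2.93 0.03] w 0.0003
c -0.006 t 9.07 p [0.5993 0.0848 0.1299] F [-20.63   0.34  17.5 ] M [0.08 4.22 0.01] w 0.0003
door_push []
door_hinge [{'at': [0.6089, -0.1225, 0.1412], 'score': 0.62}]
gap_mouth [{'at': [0.6269, 0.0787, 0.1675], 'score': 0.86}]
```

View pics/t2.png

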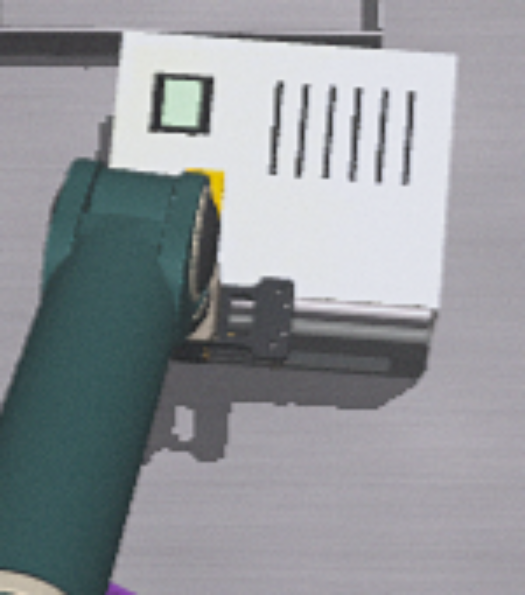

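```bash
python3 - <<'E'
from h import *
p,R=doorpose(0,.025); env.movel(p,R,rate=.15); st('back')
env.movel([p[0]-.03,p[1],.27],R,rate=.3); effector.release()
# pregrasp above stand; choose heading
b=np.array([.434,.3255])
for phi in [YAW-np.pi/2,YAW+np.pi/2]:
    print(phi,[np.round(solver.inverse_kinematics([x,y,z],toolR(phi)),2) for x,y,z in [(b[0],b[1],.27),(b[0],b[1],.11),(.624,.0755,.3),(.624,.0755,.2)]])
c='side'; im,d=viewer.read_camera(c); np.savez('/tmp/side2.npz',im=im,P=cloud(c,d)); cv2.imwrite('pics/s2.png',cv2.resize(im[150:310,180:460,::-1],None,fx=2.8,fy=2.8))
for n in ['door_push','door_hinge','gap_mouth']: print(n,tip_of('side',n)[:2])
st()
E
```

```text
back t 9.63 p [0.5754 0.0867 0.1305] F [0.7  0.   0.08] M [0.06 0.01 0.  ] w 0.0004
-1.6387963267948966 [array([-1.36,  0.27,  0.79,  1.85, -0.21,  1.11, -0.56]), array([-1.29,  0.51,  0.76,  1.99, -0.48,  0.82, -0.34]), array([-0.85,  0.48,  0.95,  1.61, -0.4 ,  1.27,  0.11]), array([-0.81,  0.58,  0.91,  1.72, -0.51,  1.1 ,  0.19])]
1.5027963267948965 [array([-0.96,  0.23,  0.3 ,  1.82, -0.07,  1.1 ,  2.44]), array([-0.89,  0.43,  0.23,  1.97, -0.14,  0.77,  2.49]), array([ 0.16,  0.41, -0.45,  1.54,  0.18,  1.24,  2.75]), array([ 0.16,  0.49, -0.45,  1.65,  0.24,  1.05,  2.71])]
door_push [{'at': [0.6085, 0.0916, 0.139], 'score': 0.89}, {'at': [0.6714, 0.4024, -0.0], 'score': 0.48}]
door_hinge [{'at': [0.6098, -0.1218, 0.1379], 'score': 0.65}]
gap_mouth [{'at': [0.6249, 0.0748, 0.1693], 'score': 0.63}, {'at': [0.4404, -0.5978, 0.0004], 'score': 0.17}]
 t 11.83 p [0.5445 0.0864 0.27  ] F [-0.68  0.42  0.42] M [-0.02  0.02 -0.03] w 0.0922
```

View pics/s2.png

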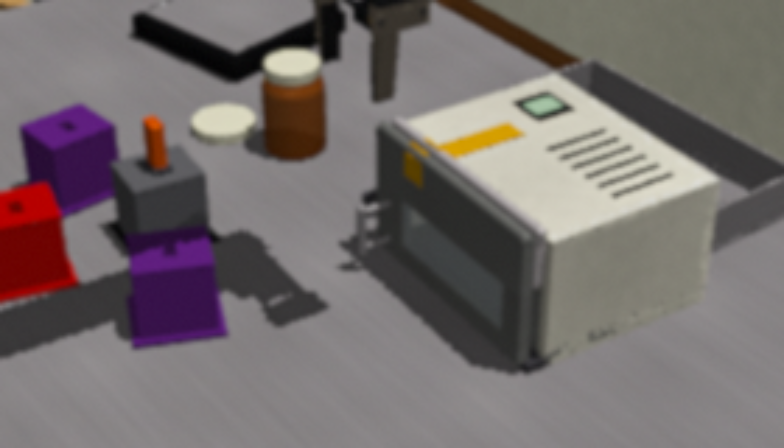

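The door looks flush with the cabinet front, and the estimated door_push point (0.6085, 0.0916) agrees with the shut pose. Next is the blade.

```bash
python3 - <<'E'
from h import *
b=np.array([.4335,.3255]); phi=-.08-np.pi/2
env.reach([b[0],b[1],.26],toolR(phi)); st('above')
im,d=viewer.read_camera('wrist'); cv2.imwrite('pics/w3.png',im[:,:,::-1])
print(tip_of('wrist','blade_grip')[:2])
env.movel([b[0],b[1],.106],rate=.2); st('down')
im,d=viewer.read_camera('wrist'); cv2.imwrite('pics/w4.png',im[:,:,::-1])
E
```

```text
above t 13.59 p [0.4338 0.3251 0.2601] F [ 0.55 -0.72  0.65] M [-0.08  0.06  0.01] w 0.0921
[{'at': [0.4372, 0.3246, 0.1271], 'score': 0.76}]
down t 14.61 p [0.4344 0.3258 0.1069] F [-0.1  -0.76  0.3 ] M [-0.06  0.04  0.02] w 0.0918
```

View pics/w3.png

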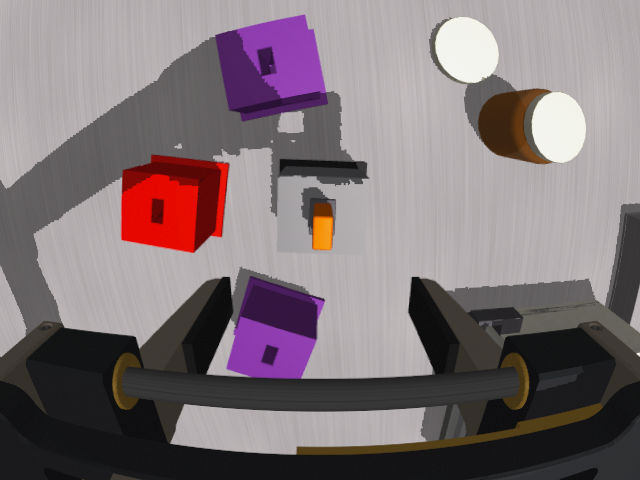

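View pics/w4.png

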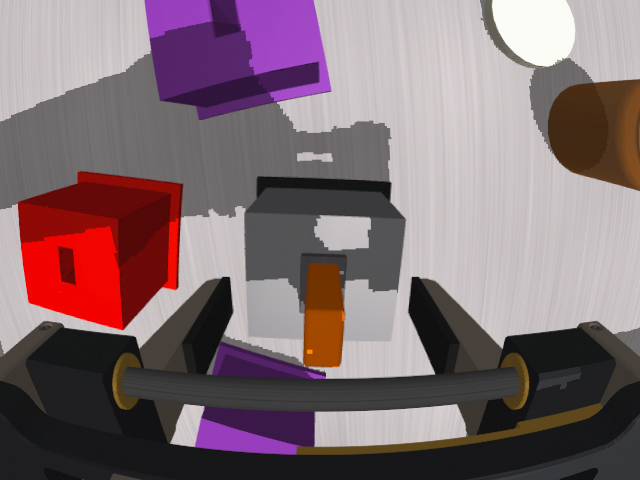

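The handle at wrist pixel (324,315) sits midway between the jaws, roughly square to them. I'll grip and lift.

```bash
python3 - <<'E'
from h import *
effector.grasp(30); st('grip')
env.movel([.4335,.3255,.325],rate=.2); st('lift')
im,d=viewer.read_camera('wrist'); cv2.imwrite('pics/w5.png',im[:,:,::-1])
for c in ['side','wrist','top']:
    viewer.read_camera(c); print(c,tip_of(c,'blade_tip')[:2],tip_of(c,'blade_grip')[:1])
im,d=viewer.read_camera('side'); cv2.imwrite('pics/s5.png',cv2.resize(im[100:260,180:460,::-1],None,fx=2.8,fy=2.8))
E
```

```text
grip t 15.79 p [0.4336 0.3255 0.106 ] F [ 0.86 -0.47 -0.22] M [-0.09 -0.02 -0.01] w 0.0159
lift t 17.03 p [0.4328 0.3251 0.3239] F [-0.66 -0.58 -1.08] M [-0.06  0.05  0.06] w 0.0162
side [{'at': [0.4308, 0.326, 0.2253], 'score': 0.69}, {'at': [0.4312, 0.3273, 0.3454], 'score': 0.25}] [{'at': [0.4321, 0.3308, 0.3435], 'score': 0.47}]
wrist [{'at': [0.4354, 0.3239, 0.2284], 'score': 0.77}] [{'at': [0.436, 0.3247, 0.3455], 'score': 0.88}]
top [{'at': [0.4376, 0.3253, 0.2297], 'score': 0.6}] [{'at': [0.4336, 0.3278, 0.3428], 'score': 0.63}]
```

View pics/w5.png

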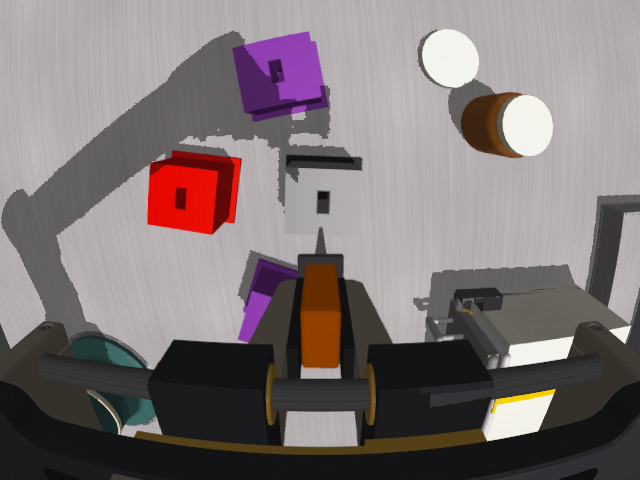

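View pics/s5.png

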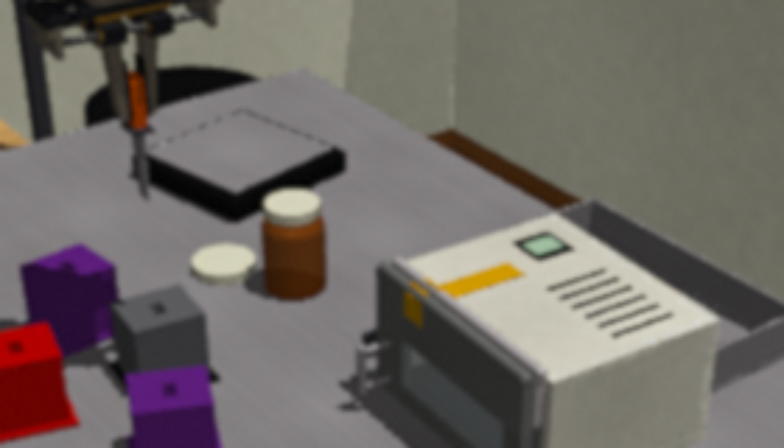

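The blade hangs straight, with its tip at wrist pixel (321,230) under the centred handle and the stand's slot empty. I'll move above the gap mouth.

```bash
cat >> h.py <<'E'
GM=np.array([.6247,.0755]); PHI=YAW-np.pi/2; OFF=.096
def tip(z,dx=0,dy=0):  # tip target: height over mouth, cabinet-frame shift
    p=GM+Rz(YAW)[:2,:2]@np.array([dx,dy]); return [p[0],p[1],.170+z+OFF]
E
python3 - <<'E'
from h import *
R=toolR(PHI)
env.reach(tip(.045),R); st('hover')
env.movel(tip(.012),R,rate=.1); env.pause(.3); st('near')
im,d=viewer.read_camera('wrist'); cv2.imwrite('pics/w6.png',im[:,:,::-1]); np.savez('/tmp/w6.npz',im=im,d=d)
print(tip_of('wrist','blade_tip')[:1],tip_of('wrist','gap_mouth')[:2])
im,d=viewer.read_camera('side'); cv2.imwrite('pics/s6.png',cv2.resize(im[170:260,280:420,::-1],None,fx=5.5,fy=5.5,interpolation=2))
print(tip_of('side','blade_tip')[:1],tip_of('side','gap_mouth')[:2])
im,d=viewer.read_camera('top'); cv2.imwrite('pics/t6.png',cv2.resize(im[150:250,220:370,::-1],None,fx=5,fy=5,interpolation=2))
E
```

```text
hover t 18.78 p [0.6244 0.0774 0.3108] F [ 0.42  0.3  -0.25] M [-0.    0.11  0.05] w 0.016
near t 19.57 p [0.625  0.0755 0.2785] F [-0.33  0.56 -0.43] M [-0.05  0.07  0.  ] w 0.0162
[{'at': [0.6262, 0.0773, 0.1787], 'score': 0.7}] [{'at': [0.6221, 0.0741, 0.1739], 'score': 0.94}]
[{'at': [0.6265, 0.0747, 0.1786], 'score': 0.83}] [{'at': [0.6214, 0.0722, 0.169], 'score': 0.94}]
```

View pics/w6.png

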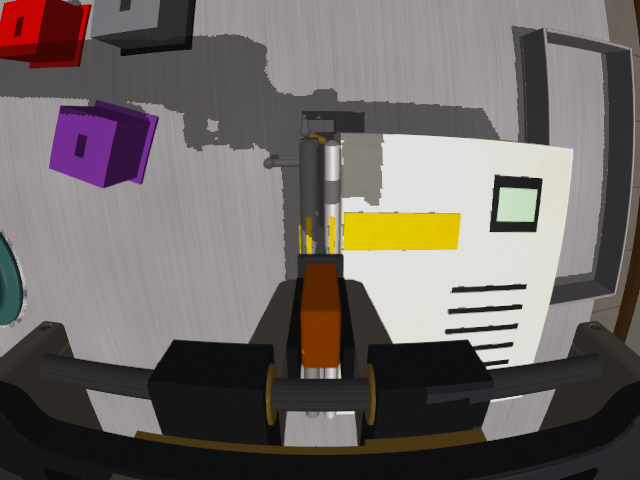

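View pics/s6.png

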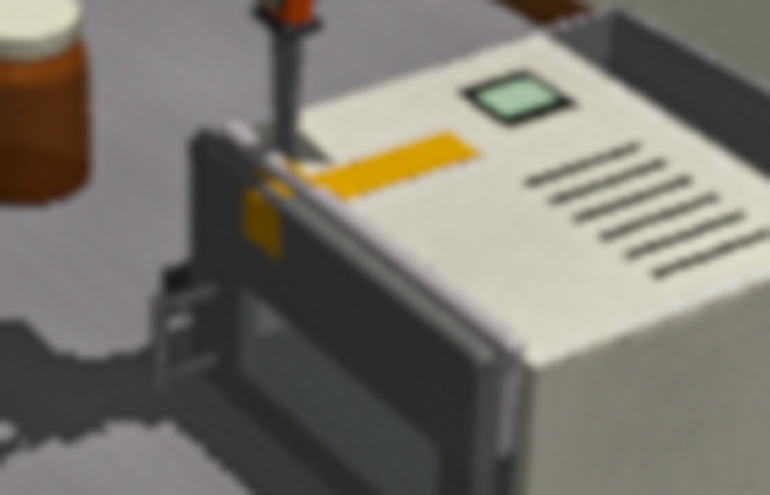

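```bash
python3 - <<'E'
from h import *
D=np.load('/tmp/w6.npz'); im=D['im']; d=D['d']
cv2.imwrite('pics/w6c.png',cv2.resize(im[130:265,280:360,::-1],None,fx=4.4,fy=4.4,interpolation=cv2.INTER_NEAREST))
for r in [150,165,180,195,205]: print(r,[(c,int(im[r,c].mean()),round(float(d[r,c]),3)) for c in range(296,346,2)])
E
```

```text
150 [(296, 82, 0.438), (298, 82, 0.438), (300, 56, 0.274), (302, 62, 0.274), (304, 66, 0.272), (306, 70, 0.272), (308, 72, 0.272), (310, 69, 0.272), (312, 66, 0.272), (314, 62, 0.273), (316, 55, 0.275), (318, 39, 0.32), (320, 45, 0.428), (322, 46, 0.426), (324, 78, 0.275), (326, 142, 0.273), (328, 169, 0.273), (330, 197, 0.272), (332, 225, 0.271), (334, 216, 0.273), (336, 185, 0.273), (338, 158, 0.274), (340, 85, 0.288), (342, 129, 0.287), (344, 124, 0.287)]
165 [(296, 71, 0.361), (298, 71, 0.361), (300, 55, 0.279), (302, 63, 0.276), (304, 66, 0.276), (306, 69, 0.275), (308, 71, 0.275), (310, 70, 0.275), (312, 67, 0.276), (314, 62, 0.278), (316, 53, 0.279), (318, 40, 0.313), (320, 46, 0.432), (322, 44, 0.433), (324, 77, 0.279), (326, 141, 0.275), (328, 169, 0.276), (330, 197, 0.275), (332, 225, 0.274), (334, 216, 0.275), (336, 184, 0.275), (338, 157, 0.277), (340, 90, 0.292), (342, 113, 0.29), (344, 126, 0.0)]
180 [(296, 81, 0.447), (298, 82, 0.448), (300, 55, 0.282), (302, 61, 0.28), (304, 66, 0.278), (306, 69, 0.279), (308, 71, 0.278), (310, 70, 0.277), (312, 66, 0.279), (314, 63, 
[... 505 characters left out ...]
(320, 43, 0.444), (322, 43, 0.441), (324, 69, 0.285), (326, 90, 0.283), (328, 98, 0.281), (330, 104, 0.28), (332, 109, 0.28), (334, 105, 0.282), (336, 99, 0.283), (338, 86, 0.285), (340, 106, 0.298), (342, 114, 0.296), (344, 126, 0.296)]
205 [(296, 83, 0.456), (298, 80, 0.456), (300, 60, 0.288), (302, 60, 0.286), (304, 66, 0.284), (306, 69, 0.283), (308, 70, 0.283), (310, 70, 0.282), (312, 67, 0.283), (314, 63, 0.285), (316, 55, 0.287), (318, 47, 0.298), (320, 43, 0.446), (322, 43, 0.445), (324, 76, 0.288), (326, 141, 0.285), (328, 170, 0.283), (330, 199, 0.283), (332, 225, 0.284), (334, 215, 0.283), (336, 183, 0.285), (338, 152, 0.286), (340, 112, 0.299), (342, 198, 0.3), (344, 225, 0.298)]
```

View pics/w6c.png

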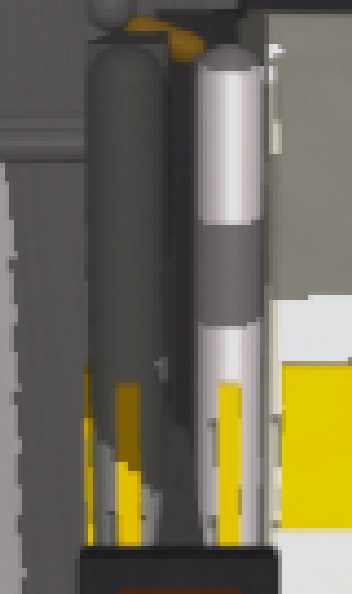

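In the enlarged crop, the gap between door and plate spans columns 317 to 323.5, centred on the tool plane at 320.3. Its edges stay at the same columns from row 150 to 205, so the yaw is right. It reads about 4.9 mm wide. I'll descend while watching the force.

```bash
cat >> h.py <<'E'
def favg(n=8):
    F=[];M=[]
    for _ in range(n):
        s=env.sense(); F.append(s['wrist_force']); M.append(s['moment']); env.pause(.02)
    return np.mean(F,0),np.mean(M,0),s['ee_pos'],s['t']
def cabF(F): return Rz(YAW).T@F
E
python3 - <<'E'
from h import *
F0,M0,p,t=favg(15); print('base',F0.round(2),M0.round(2))
np.savez('/tmp/base.npz',F0=F0,M0=M0)
R=toolR(PHI)
for z in [0,-.01,-.016,-.021,-.025,-.028]:
    env.movel(tip(z,0,-.002),R,rate=.04)
    F,M,p,t=favg(); f=cabF(F-F0); print(z,'t',round(t,2),'cabF',f.round(2),'M',(M-M0).round(2),'p',np.round(p,4))
    if abs(f[2])>3 or abs(f[0])>4: break
E
```

```text
base [ 0.03  0.1  -0.93] [-0.08  0.07  0.  ]
0 t 20.73 cabF [ 0.04 -0.21  0.09] M [ 0. -0.  0.] p [0.6247 0.0735 0.2661]
-0.01 t 21.27 cabF [-0.15 -0.23 -0.15] M [ 0.01 -0.01  0.  ] p [0.6245 0.0734 0.256 ]
-0.016 t 21.7 cabF [ 0.03 -0.02 -0.63] M [ 0.01 -0.05 -0.  ] p [0.6245 0.0735 0.25  ]
-0.021 t 22.11 cabF [ 0.66  0.01 -0.53] M [-0.02 -0.22  0.01] p [0.6246 0.0735 0.245 ]
-0.025 t 22.49 cabF [ 1.34  0.12 -0.87] M [-0.02 -0.4   0.  ] p [0.6247 0.0735 0.241 ]
-0.028 t 22.88 cabF [ 1.93 -0.3  -1.52] M [-0.04 -0.64  0.01] p [0.6247 0.0735 0.238 ]
```

```bash
python3 - <<'E'
from h import *
B=np.load('/tmp/base.npz'); F0,M0=B['F0'],B['M0']; R=toolR(PHI)
dx=0; z=-.028
for dx in [.0006,.0012,.0018,.0024]:
    env.movel(tip(z,dx,-.002),R,rate=.02)
    F,M,p,t=favg(); f=cabF(F-F0); print(dx,z,'t',round(t,2),'cabF',f.round(2),'M',(M-M0).round(2),'p',np.round(p,4))
    if f[0]<-1: break
E
```

```text
0.0006 -0.028 t 23.26 cabF [ 0.4  -0.59  0.31] M [-0.02 -0.14  0.01] p [0.6249 0.0735 0.238 ]
0.0012 -0.028 t 23.64 cabF [-0.14  0.03 -0.01] M [ 0.   -0.02  0.  ] p [0.6257 0.0734 0.238 ]
0.0018 -0.028 t 24.02 cabF [-2.17  0.16  1.18] M [0.05 0.64 0.01] p [0.6259 0.0734 0.2379]
```

```bash
python3 - <<'E'
from h import *
B=np.load('/tmp/base.npz'); F0,M0=B['F0'],B['M0']; R=toolR(PHI)
dx=.0009; z=-.028; 
for k in range(12):
    z-= .003 if k<2 else .0015
    env.movel(tip(z,dx,-.002),R,rate=.02)
    F,M,p,t=favg(10); f=cabF(F-F0); print(f'{dx:.5f} {z:.4f}','t',round(t,2),'cabF',f.round(2),'M',(M-M0).round(2),'p',np.round(p,4))
    if f[2]+.6*f[0]>2: break
    if abs(f[0])>.8: dx+=np.clip(f[0]*.0002,-.0006,.0006)
np.save('/tmp/zx.npy',[z,dx])
E
```

```text
0.00090 -0.0310 t 24.5 cabF [-0.48  0.13 -0.18] M [0.03 0.18 0.  ] p [0.6256 0.0735 0.235 ]
0.00090 -0.0340 t 24.97 cabF [-0.7   0.04 -0.35] M [ 0.02  0.13 -0.  ] p [0.6255 0.0734 0.232 ]
0.00090 -0.0355 t 25.38 cabF [-0.48 -0.1  -0.24] M [ 0.02  0.16 -0.  ] p [0.6255 0.0734 0.2305]
0.00090 -0.0370 t 25.8 cabF [-0.64 -0.06 -0.39] M [0.   0.19 0.02] p [0.6254 0.0735 0.229 ]
0.00090 -0.0385 t 26.22 cabF [-0.71 -0.13 -0.26] M [ 0.01  0.24 -0.  ] p [0.6254 0.0735 0.2274]
0.00090 -0.0400 t 26.63 cabF [-1.18 -0.13 -0.88] M [0.02 0.33 0.01] p [0.6254 0.0735 0.2259]
0.00066 -0.0415 t 27.05 cabF [-1.37 -0.11  0.73] M [0.03 0.35 0.01] p [0.6253 0.0734 0.2246]
0.00039 -0.0430 t 27.47 cabF [-1.81 -0.12  5.5 ] M [0.04 0.48 0.01] p [0.6253 0.0735 0.2235]
```

```bash
python3 - <<'E'
from h import *
B=np.load('/tmp/base.npz'); F0,M0=B['F0'],B['M0']; R=toolR(PHI)
z,dx=np.load('/tmp/zx.npy'); dx-=.0004
env.movel(tip(z,dx,-.002),R,rate=.02)
for _ in range(4):
    F,M,p,t=favg(12); f=cabF(F-F0); print(f'{dx:.5f} {z:.4f}','t',round(t,2),'cabF',f.round(2),'M',(M-M0).round(2),'p',np.round(p,4))
    env.pause(.2)
print(env.sense()['gripper_width'])
np.save('/tmp/zx.npy',[z,dx])
im,d=viewer.read_camera('wrist'); cv2.imwrite('pics/w8.png',im[:,:,::-1]); print(tip_of('wrist','blade_tip')[:1],tip_of('wrist','blade_grip')[:1],tip_of('wrist','gap_mouth')[:1])
im,d=viewer.read_camera('side'); cv2.imwrite('pics/s8.png',cv2.resize(im[160:270,270:430,::-1],None,fx=4.8,fy=4.8,interpolation=2))
print(tip_of('side','blade_grip')[:1],tip_of('side','door_push')[:1],tip_of('side','blade_tip')[:1])
E
```

```text
-0.00001 -0.0430 t 27.92 cabF [-0.38  0.01  6.42] M [0.02 0.1  0.02] p [0.6252 0.0734 0.2235]
-0.00001 -0.0430 t 28.32 cabF [-0.38  0.16  6.32] M [0.04 0.11 0.01] p [0.6252 0.0735 0.2235]
-0.00001 -0.0430 t 28.72 cabF [-0.29  0.    6.35] M [0.04 0.12 0.03] p [0.6252 0.0735 0.2235]
-0.00001 -0.0430 t 29.12 cabF [-0.55 -0.15  6.19] M [0.03 0.12 0.01] p [0.6252 0.0735 0.2234]
0.015728310533264695
[{'at': [0.6286, 0.0708, 0.1285], 'score': 0.84}] [{'at': [0.6254, 0.0745, 0.2402], 'score': 0.95}] [{'at': [0.6244, 0.0712, 0.1712], 'score': 0.64}]
[{'at': [0.6275, 0.0771, 0.2431], 'score': 0.61}] [{'at': [0.6097, 0.0918, 0.1396], 'score': 0.95}] [{'at': [0.6274, 0.0725, 0.1263], 'score': 0.48}]
```

View pics/w8.png

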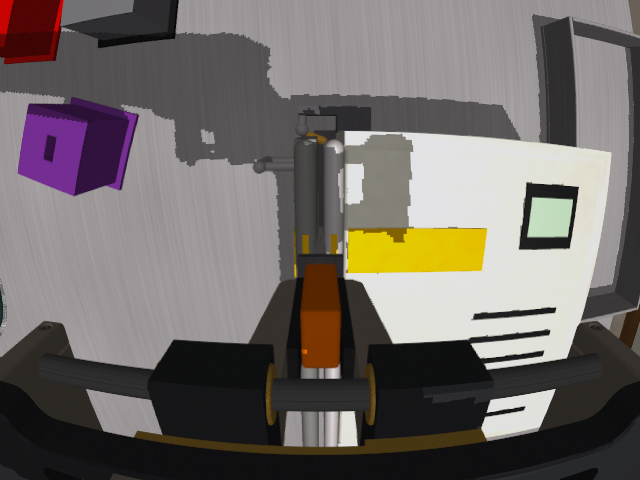

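View pics/s8.png

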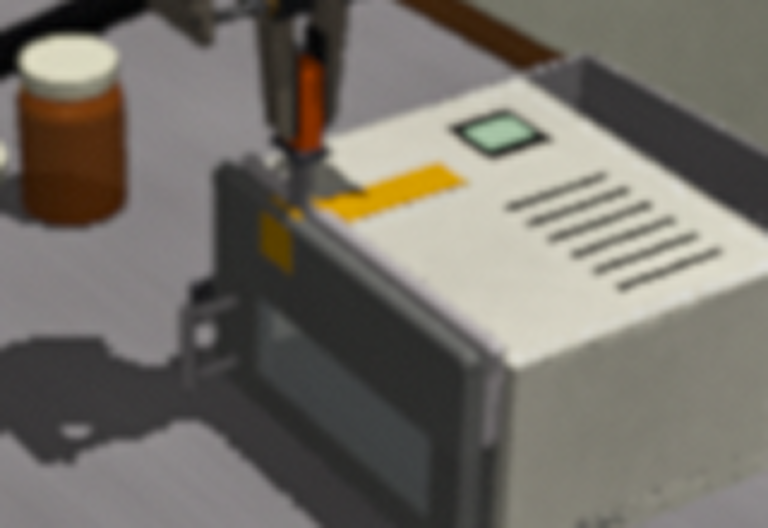

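The resistance holds steady at about 6.3 N, inside the 3–8 N snug range. The sideways force is near zero and the door still looks flush. Handing in.

```bash
python3 - <<'E'
from h import *
st(); print(workorder.finish_job())
E
```

```text
t 29.73 p [0.6252 0.0735 0.2235] F [0.03 0.14 5.4 ] M [-0.02  0.22  0.05] w 0.016
the job is handed in; nothing more can be done
None
```

I pushed the door shut, took the orange-handled blade from the grey stand, and slid it down into the gap at the yellow mark. The job was handed in at about 30 s of the 72 s allowed, with the gripper still holding the blade. No verdict was reported, so what follows rests on my own checks.

- **Door:** it stopped solidly against a push of about 20 N, more than the catch's 16 N, so I take it as seated. It looked flush with the cabinet in the last side picture. I had no direct reading of its angle.
- **Blade depth:** the tip is about 42.5 mm below the mouth by the arm's position. The camera estimates put it at 41 to 44 mm.
- **Fit:** resistance held steady at 6.2 to 6.4 N over more than a second, inside the 3 to 8 N snug range. The sideways force was about 0.4 N, so the door and plate press about equally. I could not measure the contact forces on door and plate separately.
- **Position on the mark:** by the arm's position the tip is about 2 mm or less from the mark's middle, measured along the gap.
- **Disagreement:** the tip detector put the blade 2 to 3 mm further in x than the arm's position does, within its stated 4 mm error. I trusted the arm and the force balance.
- **Bystanders:** the arm touched none of them that I saw. I did not re-measure their positions at the end.

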